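# Restock, scan and shut the flap-top display case with the hook pole

## Robot

A 6-joint arm with a two-finger parallel gripper is mounted at the origin on the work surface. World frame = base frame: x ahead of the robot, y to its left, z up, the work surface at z = 0. Lengths are in m, angles in rad, forces in N, time in s.
With the tool pointing down it reaches from about 0.275 to 0.75 m from the base axis. Payload 10.2 kg.
Tool frame: the origin (TCP) lies midway between the tips of the shut fingers; the grasp point (between the pads) lies behind it (robot.grasp_offset is the z of the grasp point in the tool frame, in m); z points along the fingers, y is the line along which they close (so a half turn about z gives the same grasp; the last joint's range is limited). The gripper opens to 85 mm and grips with 20 to 120 N. Pads are 22 mm wide; open, the fingers measure 114 mm over their backs; the gripper's body (76 mm by 85 mm) begins 54 mm behind the grasp point. The pads swing forward as they close: fully open they stand 13 mm farther back than shut.
Start: joints at [0.988, 0.313, 1.498, -0, 1.331, -0.223], TCP at [0.185, 0.491, 0.231] pointing down, gripper open.
Joint ranges: [-2.94, 2.94], [-0.97, 2.17], [0.19, 2.56], [-1.23, 4.37], [0.02, 3.11], [-2.88, 2.88]. Speed limits (rad/s): [2.39, 2.39, 3.01, 3.14, 3.14, 3.14].

## Interface

Orientations are given as a 3x3 rotation matrix whose columns are the frame's x, y, z axes.
In Python, from station import robot, eoat, readout, viewer, order gives the robot as it stands. Calls block until the motion is done:
- robot.move_to(position, orientation): joint-space move of the TCP to a pose.
- robot.move_l(position, rot=None, vel=0.15): straight line of the TCP; rot=None keeps the orientation; vel is the mean speed in m/s.
- robot.move_j(angles): joint-space move.
- eoat.grip(opening): finger opening in m; the grip force is fixed at half the most; returns when the fingers have stopped.
- robot.wait(seconds).
- robot.ik(position, orientation): joint angles nearest the present ones, or None.
- readout.state(): the state.
- viewer.capture(name): name is "scene" or "top" or "wrist"; returns a dict with "frame" (480x640x3 uint8, red, green, blue), "fovy" (degrees; the focal length in pixels is half the picture's height over the tangent of half this angle, whatever the lens; pixels are square), "cx", "cy" (the principal point, pixels), "world_to_cam" (4x4, takes a point from world to camera coordinates). Camera axes: x right, y down, z forward; pixel columns grow to the right and rows downward; lengths in m; the calibration is good to about 2 mm. A picture is of the moment at which its call begins. There is no depth.
A pose or a line that the arm cannot do raises robot.IKError and nothing moves.
- order.job_done(): hands the job in; it is judged then, once.
The state is a dict: "t": time; "joint_positions": joint angles; "qd": joint speeds; "joint_torque": joint torques, N m; "position": TCP position; "tool_rot": TCP orientation; "wrist_force": force on the tool from outside, world axes, zero at the start; "wrist_torque": the same for the moment, N m; "gripper_width": finger opening in m; "grip_force": force on a finger pad.
Only numpy, scipy, OpenCV 4.12 (cv2) and the standard library are available. Lean on these libraries where they do the work, as an engineer would, in place of code of your own. Each camera call takes 0.05 s, during which the arm holds its last target. There are 200 camera calls.

## Task

Put every model vehicle that stands on the counter into the open display case, upright on its wheels; then aim the hand scanner squarely at the barcode label on the inside of the raised flap from about 10 cm, hold it steady there for two seconds, and stand it back on its round pad. Then take the hook pole, hook it into the flap's ring eye and swing the flap fully shut without slamming it, touching the flap only with the pole and keeping the hook in the eye on the way down, and lay the pole back along its wooden rest. Leave the carton, the mug and the figurine where they are.

Things in the scene. Friction and masses are not known exactly. Their poses are not given: they have to be found in the camera images.
- case_floor (a point): Centre of the inner floor of the display case: fixed, open-topped, clear walls with dark metal edges, outside 200 mm (its x) by 340 mm (its y), rim 60 mm above the counter, walls 5 mm, floor 5 to 6 mm above the counter. Its x axis points from the front wall to the hinge, z up. Position and yaw vary. Inside there is room for all the vehicles, e.g. side by side 80 mm apart, long side along x (a hand that spreads along y stays clear of the flap).
- flap_hinge (a point): Middle of the flap's hinge line, on the rim at the +x side of the case, 60 mm above the counter. The hinge line is parallel to the case's y axis; the axes of this point turn with the flap.
- flap (a joint): Angle of the clear flap with dark edges (200 by 340 by 6 mm, 180 g): 0 = shut, lying on the rim; about 1.57 = upright; it starts at 1.6 to 1.85, leaning a little back from the case. Range 0 to 2.0. The hinge is stiff enough (0.26 N m of friction) to hold the flap at any angle; about 2 N at the ring eye moves it.
- flap_eye (a point): Centre of the steel ring eye at the middle of the flap's free edge, 228 mm from the hinge line; 40 mm inner diameter, 8 mm thick bar. The hole's axis is parallel to the hinge line (the case's y axis), so the hook goes in sideways and can turn in it while the flap swings. Axes turn with the flap, as for the hinge point.
- label (a point): Centre of the barcode label (46 by 74 mm, white with black bars) on the inside face of the flap, 160 mm from the hinge line on the flap's middle. Its z axis is the flap's normal: the label faces along -z, to the front of the case while the flap stands open.
- saloon_mid (a point): Die-cast model saloon, 104 mm long, 42 mm wide, 40 mm tall, 160 g, loose on the counter at the start (may be absent). Point: its centre, half-way up. Its x axis runs along the vehicle to the bonnet, z up. A short cabin in the middle. The lower 23 mm is a plain block over the full length and width; it slides, it does not roll.
- van_mid (a point): Die-cast model van, 104 mm long, 44 mm wide, 50 mm tall, 160 g, loose on the counter at the start (may be absent). Point: its centre, half-way up. Its x axis runs along the vehicle to the bonnet, z up. A tall box cabin reaching to the tail. The lower 23 mm is a plain block over the full length and width; it slides, it does not roll.
- pickup_mid (a point): Die-cast model pick-up truck, 104 mm long, 43 mm wide, 44 mm tall, 160 g, loose on the counter at the start (may be absent). Point: its centre, half-way up. Its x axis runs along the vehicle to the bonnet, z up. A short cabin towards the front, flat bed behind. The lower 23 mm is a plain block over the full length and width; it slides, it does not roll.
- estate_mid (a point): Die-cast model estate car, 104 mm long, 42 mm wide, 42 mm tall, 160 g, loose on the counter at the start (may be absent). Point: its centre, half-way up. Its x axis runs along the vehicle to the bonnet, z up. A cabin reaching to the tail, long bonnet. The lower 23 mm is a plain block over the full length and width; it slides, it does not roll.
- scanner_head (a point): Centre of the head of the grey barcode scanner, which stands upright on its own round foot (80 mm diameter) by a 26 mm stem. Head: a box 100 mm (x, the way it looks) by 36 mm (y) by 36 mm (z), its centre 120 mm above the underside of the foot. 250 g. Can be gripped across the head from above.
- scanner_window (a point): The scanner's window, in the middle of the front face of its head, 52 mm from the head's centre along x; the beam leaves it straight along the +x axis.
- pad_top (a point): Centre of the top of the scanner's pad: fixed black rubber disc, 120 mm in diameter, 4 mm thick.
- pole_grip (a point): Centre of the rubber grip sleeve (80 mm long, 20 mm square section) of the hook pole; the centre of mass is about 20 mm from here towards the hook. The pole is a 12 mm square wooden stick 265 mm long, reaching 180 mm to +x and 85 mm to -x from here; 120 g. x along the pole towards the hook, z up as it lies on its rest.
- pole_hook (a point): Middle of the pole's hook: a steel pin of 10 mm diameter at right angles to the pole, standing out to the pole's +y side near its end, with a 14 mm ball at its tip. This point lies 175 mm along x and 26 mm along y from the centre of the grip; the ball's end is 55 mm along y.
- rest_mid (a point): Centre of the pole's rest at the height where the pole lies (25 mm above the counter): two fixed wooden cross blocks at 65 mm either way along its x axis, each 20 mm by 130 mm (its y) with a 14 mm lip at both ends. The pole lies across both, along the rest's x axis, with the grip sleeve between them (grip centre 6 mm above this point).
- carton: Bystander: boxed toy, 50 by 80 by 120 mm, origin at the centre of its underside.
- mug: Bystander: white mug, 80 mm diameter, 90 mm tall, origin at the centre of its underside.
- figure: Bystander: grey toy robot figurine, 36 by 50 mm, 100 mm tall, origin at the centre of its underside.

How it is judged:
By the outcome, as a careful person would: the job done as asked, in the order asked, and still so for the second after the job is handed in, with the robot touching nothing.
Of saloon, van, pickup, estate only 2 to 4 are there at a start; the rules pass over those that are not, and their reading is None.
At some moment in a run one of saloon, van, pickup, estate may be knocked a few centimetres aside while the robot is not near it.
It also fails if it takes over 210 s, if anything falls off the work surface, if the arm or the gripper's body presses on something with over 40 N, if the wrist force passes 120 N, or if a joint passes its speed limit or range.

## Working session

There is one attempt and no reset: what is moved stays moved. The work goes in short steps, each a Python script; the robot and the scene stay as the last script left them, time stands still between calls to the robot, and variables do not carry over. Pictures are saved under pics/ and viewed, at most 16 in all, crops included, and the job is handed in when it is done.

```bash
ls; mkdir -p pics
python3 - <<'E'
from station import robot,viewer,readout
import cv2,numpy as np
for n in ("scene","top"):
    c=viewer.capture(n); cv2.imwrite(f"pics/{n}0.png",c["frame"][:,:,::-1]); print(n,c["fovy"],c["cx"],c["cy"],np.round(c["world_to_cam"],4).tolist())
print(robot.grasp_offset, readout.state())
E
```

```text
pics
scene 57.07496334387198 314.6649551198216 242.78301092836992 [[-0.5095, 0.8604, 0.0078, 0.2628], [0.6187, 0.3726, -0.6917, -0.3188], [-0.598, -0.3476, -0.7222, 1.5483], [0.0, 0.0, 0.0, 1.0]]
top 49.761959237939635 325.4069751250491 228.27699641021633 [[-0.0075, -0.9999, 0.0075, 0.0434], [-0.9991, 0.0072, -0.0422, 0.6137], [0.0421, -0.0078, -0.9991, 1.2102], [0.0, 0.0, 0.0, 1.0]]
-0.0187 {'t': 0.1, 'joint_positions': array([ 9.87587674e-01,  3.13359699e-01,  1.49833511e+00, -4.02692541e-05,
        1.33101499e+00, -2.23383964e-01]), 'qd': array([ 0.00045232, -0.00166329, -0.00125476,  0.00222681, -0.00055422,
       -0.00028415]), 'joint_torque': array([ 1.49423588e-03, -4.12898362e+01, -2.60140175e+01, -2.47195803e-04,
        3.05012392e-03,  3.02128647e-06]), 'position': array([0.18474277, 0.49117908, 0.23081967]), 'tool_rot': array([[-9.35961881e-01,  3.52100864e-01, -5.82563752e-04],
       [ 3.52101283e-01,  9.35961418e-01, -9.54019015e-04],
       [ 2.09346276e-04, -1.09804688e-03, -9.99999375e-01]]), 'wrist_force': array([-1.08807712,  0.89265994, -0.27134862]), 'wrist_torque': array([ 0.02460379,  0.03076753, -0.00729493]), 'grip_force': 0.0, 'gripper_width': 0.08554902327561675}
```

View pics/scene0.png

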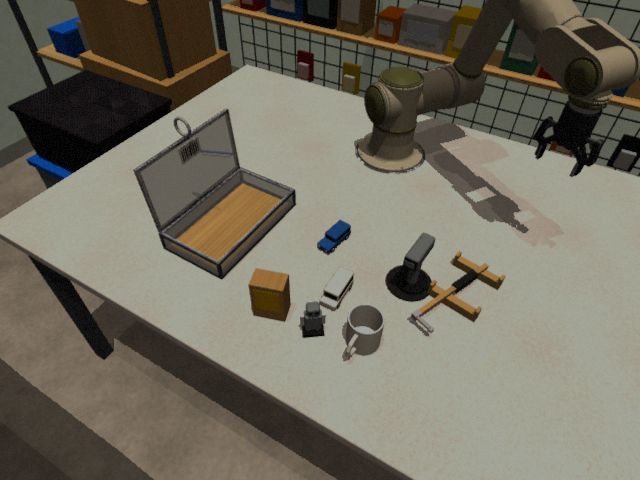

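View pics/top0.png

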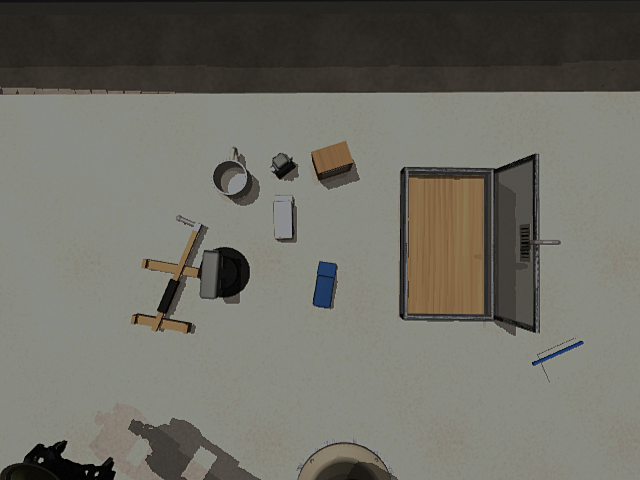

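Top view: the case is at px (403–493, 170–318) with its hinge on the right, the flap's edge at ~538 and the eye at ~(545, 242). There are two vehicles: white at (284, 217) and blue at (325, 285). The scanner is at (222, 272) looking left, and the pole runs from (160, 328) to (200, 226). The mug, figurine and carton are at the top. I'll enlarge these areas.

Run:
```python
import cv2,numpy as np
t=cv2.imread("pics/top0.png"); s=cv2.imread("pics/scene0.png")
a=cv2.convertScaleAbs(t,alpha=1.5)
cv2.imwrite("pics/c1.png",cv2.resize(a[185:340,125:345],None,fx=3.6,fy=3.6,interpolation=cv2.INTER_CUBIC))
cv2.imwrite("pics/c2.png",cv2.resize(a[145:340,395:570],None,fx=3,fy=3,interpolation=cv2.INTER_CUBIC))
b=cv2.convertScaleAbs(s,alpha=1.5)
cv2.imwrite("pics/c3.png",cv2.resize(b[210:340,310:510],None,fx=4,fy=4,interpolation=cv2.INTER_CUBIC))
```

```text
(no output)
```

View pics/c1.png

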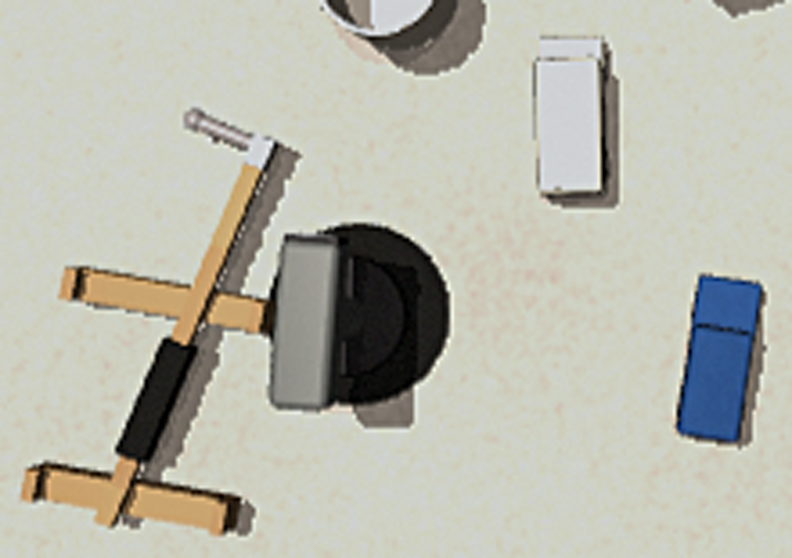

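View pics/c2.png

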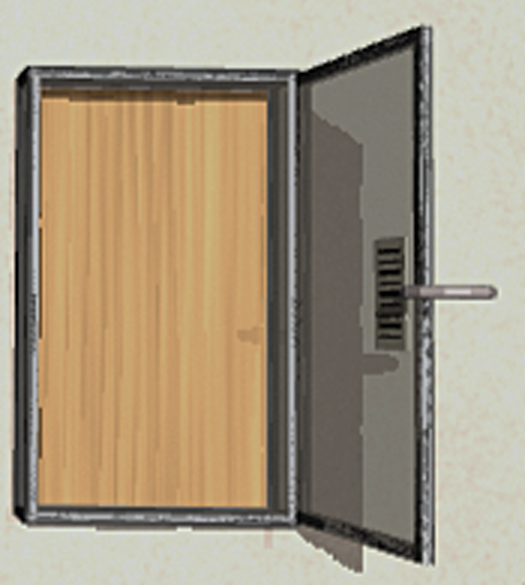

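View pics/c3.png

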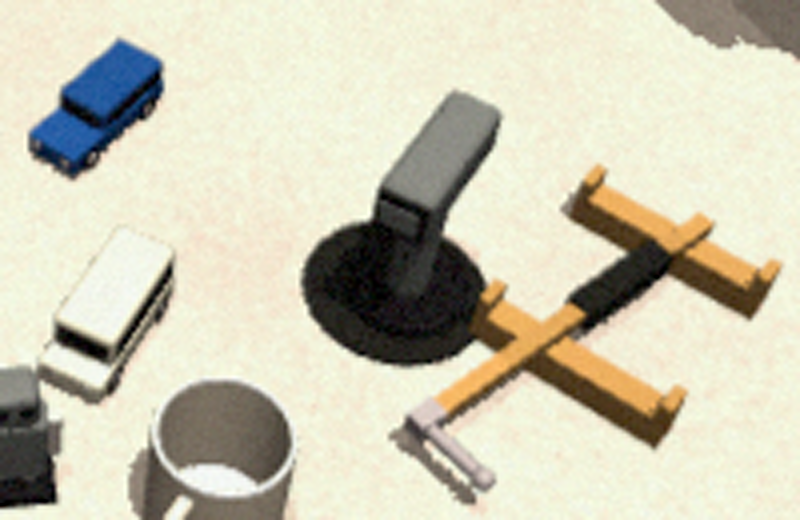

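Blue is the estate and white is the van, both with bonnets towards world +x. The scanner looks towards about +x, and the pole's hook end points to +x with the pin towards +y. I need one more crop of the case from the scene camera.

Run:
```python
import cv2
s=cv2.imread("pics/scene0.png")
b=cv2.convertScaleAbs(s,alpha=1.5)
cv2.imwrite("pics/c4.png",cv2.resize(b[105:280,130:310],None,fx=3.4,fy=3.4,interpolation=cv2.INTER_CUBIC))
```

```text
(no output)
```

View pics/c4.png

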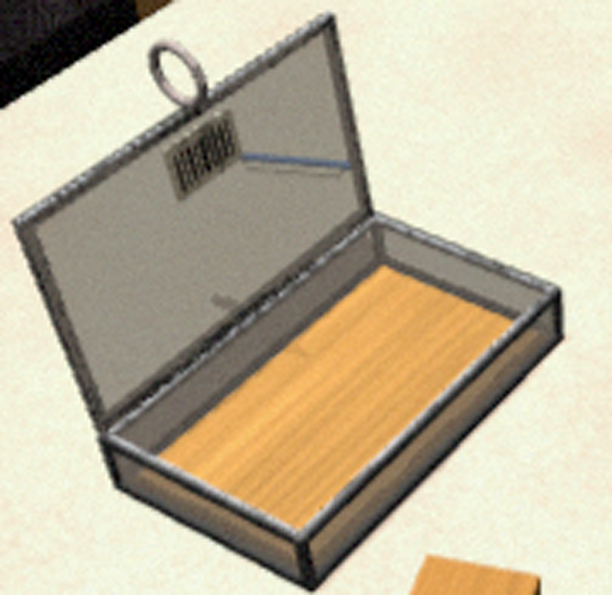

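```bash
cat > h.py <<'E'
import numpy as np, cv2
from scipy.optimize import least_squares
from scipy.spatial.transform import Rotation as R
from station import robot,viewer,readout,eoat,order
import json
CAM={"scene":(57.07496334387198,314.6649551198216,242.78301092836992,np.array([[-0.5095,0.8604,0.0078,0.2628],[0.6187,0.3726,-0.6917,-0.3188],[-0.598,-0.3476,-0.7222,1.5483]])),
"top":(49.761959237939635,325.4069751250491,228.27699641021633,np.array([[-0.0075,-0.9999,0.0075,0.0434],[-0.9991,0.0072,-0.0422,0.6137],[0.0421,-0.0078,-0.9991,1.2102]]))}
def proj(cam,p):
    f,cx,cy,W=CAM[cam]; f=240/np.tan(np.radians(f)/2); c=W[:,:3]@p+W[:,3]
    return np.array([cx+f*c[0]/c[2],cy+f*c[1]/c[2]])
def fit(obs,place,x0):
    r=lambda q: np.concatenate([proj(c,place(q,np.array(m)))-px for c,px,m in obs])
    s=least_squares(r,x0,loss="soft_l1"); return s.x, r(s.x).reshape(-1,2)
def pix(crop,u,v):
    x0,y0,k={"c1":(125,185,3.6),"c2":(395,145,3),"c3":(310,210,4),"c4":(130,105,3.4)}[crop]
    return {"c1":"top","c2":"top","c3":"scene","c4":"scene"}[crop], np.array([x0+(u+.5)/k-.5,y0+(v+.5)/k-.5])
def planar(q,m): # q=x,y,yaw
    c,s=np.cos(q[2]),np.sin(q[2]); return np.array([q[0]+c*m[0]-s*m[1],q[1]+s*m[0]+c*m[1],m[2]])
def O(*l): return [(*pix(c,u,v),m) for c,u,v,m in l]
def down(yaw): # tool down; tool y (closing) axis at world angle yaw
    y=np.array([np.cos(yaw),np.sin(yaw),0]); z=np.array([0,0,-1.]); return np.column_stack([np.cross(y,z),y,z])
E
cat > fit.py <<'E'
from h import *
np.set_printoptions(precision=4,suppress=True)
def case(q,m):
    if len(m)==3: return planar(q,m)
    r,y,_,n=m; return planar(q,[.1-r*np.cos(q[3])+n*np.sin(q[3]),y,.06+r*np.sin(q[3])+n*np.cos(q[3])])
obs=O(("c4",107,437,(.1,.17,.06)),("c4",303,537,(-.1,.17,.06)),("c4",557,295,(-.1,-.17,.06)),("c4",375,215,(.1,-.17,.06)),
("c4",118,487,(.1,.17,0)),("c4",315,588,(-.1,.17,0)),("c4",560,337,(-.1,-.17,0)),
("c4",17,220,(.2,.17,0,0)),("c4",332,17,(.2,-.17,0,0)),("c4",178,75,(.228,0,0,0)),("c4",201,155,(.16,0,0,0)),
("c2",29,68,(-.1,.17,.06)),("c2",297,70,(.1,.17,.06)),("c2",299,525,(.1,-.17,.06)),("c2",28,524,(-.1,-.17,.06)),
("c2",426,28,(.2,.17,0,0)),("c2",430,563,(.2,-.17,0,0)),("c2",390,293,(.16,0,0,0)),("c2",496,292,(.256,0,0,0)))
q,r=fit(obs,case,[.5,-.27,-1.57,1.7]); print("case",q); print(r.round(1).tolist())
obs=O(("c1",540,38,(.052,.02,.023)),("c1",604,38,(.052,-.02,.023)),("c1",540,193,(-.052,.02,.05)),("c1",602,192,(-.052,-.02,.05)))
print("van",*fit(obs,planar,[.5,0,0]))
obs=O(("c1",700,275,(.052,.02,.023)),("c1",762,283,(.052,-.02,.023)),("c1",677,434,(-.052,.019,.042)),("c1",740,442,(-.052,-.019,.042)))
print("estate",*fit(obs,planar,[.5,0,0]))
h=.142
obs=O(("c1",285,236,(.05,.018,h)),("c1",337,236,(.05,-.018,h)),("c1",333,408,(-.05,-.018,h)),("c1",272,408,(-.05,.018,h)),
("c3",382,193,(.05,-.018,h)),("c3",435,211,(.05,.018,h)),("c3",500,106,(-.05,.018,h)),("c3",456,91,(-.05,-.018,h)))
print("scanner",*fit(obs,planar,[.5,.2,0]))
obs=O(("c1",449,313,(0,-.06,.004)),("c1",358,222,(.06,0,.004)),("c1",358,405,(-.06,0,.004)))
print("pad",*fit(obs,lambda q,m:planar([*q,0],m),[.5,.2]))
obs=O(("c1",165,342,(.04,.01,.041)),("c1",196,347,(.04,-.01,.041)),("c1",143,460,(-.04,-.01,.041)),("c1",118,454,(-.04,.01,.041)),
("c1",107,521,(-.085,0,.037)),("c1",262,140,(.18,0,.037)),("c1",190,119,(.175,.048,.031)),
("c3",485,478,(.175,.048,.031)),("c3",703,222,(-.085,0,.034)),("c3",425,412,(.18,0,.037)))
print("pole",*fit(obs,planar,[.5,.3,0]))
obs=O(("c1",75,283,(.065,.06,.039)),("c1",35,480,(-.065,.06,.039)),("c1",238,510,(-.065,-.06,.039)),
("c3",495,290,(.065,-.06,.039)),("c3",673,397,(.065,.06,.039)),("c3",595,174,(-.065,-.06,.039)),("c3",768,270,(-.065,.06,.039)))
print("rest",*fit(obs,planar,[.5,.3,0]))
E
python3 fit.py
```

```text
case [ 0.5764 -0.2401 -1.5881  1.6668]
[[-0.4, -0.7], [-0.1, -0.2], [0.0, -2.2], [0.2, -0.4], [1.6, -0.0], [-0.2, -0.0], [-0.3, 0.7], [-0.4, 0.4], [-0.6, -2.0], [-0.5, -0.5], [-0.1, -0.8], [0.4, 0.9], [-1.6, 1.2], [-1.7, -1.0], [0.2, -1.4], [-0.2, -1.0], [-0.2, 0.5], [2.1, 0.2], [-6.8, -0.2]]
van [0.6414 0.1363 0.0084] [[ 0.3801 -0.4395]
 [-0.3581 -0.6959]
 [-0.1431  0.5351]
 [ 0.1254  0.5376]]
estate [ 0.4841  0.0419 -0.1496] [[ 0.1685 -0.6199]
 [-0.1134 -0.4178]
 [ 0.5058  0.4386]
 [-0.5826  0.5629]]
scanner [ 0.5143  0.2853 -0.0268] [[-2.683  -0.2318]
 [-0.013   0.0982]
 [-0.2395  0.0166]
 [-0.4765 -0.3041]
 [-1.1918 -1.6775]
 [ 0.1298  0.1599]
 [ 0.2514  0.0264]
 [-2.7219 -1.8929]]
pad [0.5131 0.2797] [[ 0.0547 -0.075 ]
 [-0.0084  0.054 ]
 [-0.0462  0.0209]]
pole [ 0.46    0.4022 -0.3809] [[-0.4899 -1.4703]
 [-1.0056  0.328 ]
 [ 0.5417  1.6216]
 [-0.6304  0.0875]
 [-0.4001  1.2661]
 [-0.075  -0.4149]
 [ 0.5596  0.0245]
 [-0.3656  0.1876]
 [-0.3108 -1.122 ]
 [-1.7906  2.3446]]
rest [ 0.4618  0.4088 -0.1764] [[-1.2572 -0.3945]
 [-0.5425  0.9715]
 [-5.2594  1.4542]
 [-1.0812  0.605 ]
 [-0.9636  0.1054]
 [-0.8268  0.4266]
 [-0.9969 -0.3576]]
```

```bash
cat >> h.py <<'E'
CASE=np.array([.5764,-.2401,-1.5881])
def moved(boxes,name):
    f=viewer.capture("top")["frame"][:,:,::-1]; cv2.imwrite(f"pics/{name}.png",f)
    g=cv2.imread("pics/top0.png"); d=cv2.absdiff(f,g).max(2)
    for n,(x0,y0,x1,y1) in boxes.items(): print("diff",n,(d[y0:y1,x0:x1]>40).sum())
def goto(p,yaw):
    c=[(robot.ik(p,down(y)),y) for y in (yaw,yaw+np.pi)]; q0=readout.state()["joint_positions"]
    c=[(q,y) for q,y in c if q is not None]; q,y=min(c,key=lambda a:np.abs(a[0]-q0).max()); robot.move_j(q); return down(y)
def st(*k):
    s=readout.state(); print("t %.1f w %.4f gf %.1f"%(s["t"],s["gripper_width"],s["grip_force"]),s["position"].round(4),"F",s["wrist_force"].round(1))
def car(xy,yaw,cy,cx=-.015):
    goto([*xy,.2],yaw+np.pi/2); eoat.grip(.08)
    robot.move_l([*xy,.06]); robot.move_l([*xy,.004],vel=.08); eoat.grip(.02); st()
    robot.move_l([*xy,.2],vel=.2); st()
    p=planar(CASE,[cx,cy,.2]); goto(p,CASE[2]+np.pi/2); p[2]=.08; robot.move_l(p,vel=.25); p[2]=.0115; robot.move_l(p,vel=.05); st()
    eoat.grip(.066); p[2]=.08; robot.move_l(p); p[2]=.2; robot.move_l(p,vel=.3); st()
BOX={"van":(265,188,300,245),"estate":(308,255,342,312)}
E
python3 - <<'E'
from h import *
moved(BOX,"top1")
car([.6414,.1363],.0084,.08)
moved({"estate":BOX["estate"]},"top2")
E
```

```text
diff van 0
diff estate 0
t 4.8 w 0.0424 gf 63.5 [0.6418 0.1363 0.0047] F [0.4 0.3 5.8]
t 6.0 w 0.0429 gf 62.7 [0.6409 0.1363 0.1985] F [-0.2 -0.  -2.1]
t 9.5 w 0.0429 gf 62.7 [ 0.6568 -0.2266  0.0119] F [-0.7 -0.1 -1.2]
t 11.0 w 0.0661 gf 0.0 [ 0.6564 -0.2264  0.199 ] F [ 0.7 -0.4 -0.5]
diff estate 0
```

Run:
```python
from h import *
car([.4841,.0419],-.1496,-.08)
robot.move_l([.4,.1,.3],vel=.3)
moved(BOX,"top3"); st()
s=viewer.capture("scene")["frame"][:,:,::-1]; t=cv2.imread("pics/top3.png")
o=np.hstack([cv2.resize(t[140:340,390:570],(400,444)),cv2.resize(s[100:280,130:310],(400,444))])
cv2.imwrite("pics/v1.png",cv2.convertScaleAbs(o,alpha=1.4))
```

```text
t 14.9 w 0.0409 gf 61.6 [0.4845 0.0418 0.0046] F [-0.7 -0.5  5.6]
t 16.1 w 0.0406 gf 60.6 [0.4836 0.042  0.1989] F [-0.3  0.2 -1.7]
t 19.2 w 0.0405 gf 60.7 [ 0.4968 -0.2238  0.0118] F [ 0.6 -0.7 -2. ]
t 20.8 w 0.0660 gf 0.0 [ 0.4964 -0.2235  0.1992] F [-0.3  0.7  0.3]
diff van 324
diff estate 957
t 22.1 w 0.0662 gf 0.0 [0.4001 0.0992 0.2994] F [0.2 0.5 0.3]
```

View pics/v1.png

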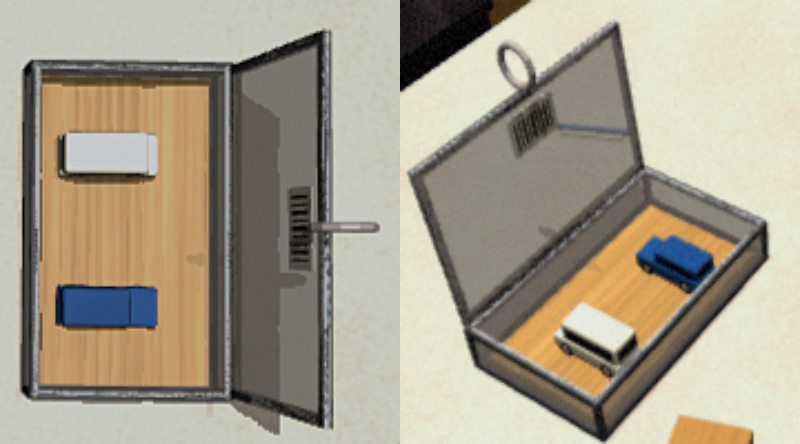

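Van and estate both stand upright in the case (white at px (110, 155), blue at (107, 307)), clear of the walls. Next is the scanner; I'll look from close above with the wrist camera.

Run:
```python
from h import *
eoat.grip(.085)
Rg=goto([.514,.284,.27],-.027+np.pi/2); st()
c=viewer.capture("wrist"); cv2.imwrite("pics/w1.png",cv2.convertScaleAbs(c["frame"][:,:,::-1],alpha=1.4)); np.save("w1.npy",c["world_to_cam"]); print(c["fovy"],c["cx"],c["cy"]); print(c["world_to_cam"].round(3), Rg.round(2))
print(readout.state()["joint_positions"].round(2))
# IK check scan pose
th=1.667; n=np.array([np.sin(th),0,np.cos(th)])
B=R.from_euler("z",CASE[2]).as_matrix()
lab=planar(CASE,[.1-.16*np.cos(th)-.003,0,.06+.16*np.sin(th)])
head=lab-.152*(B@n); print("head",head)
xs=B@n; ys=B@[0,1,0]; zs=np.cross(xs,ys); S=np.column_stack([xs,ys,zs])
for f in (1,-1):
    T=np.column_stack([f*xs*1,-f*ys,-zs]); T[:,0]=np.cross(T[:,1],T[:,2]); q=robot.ik(head-.019*zs,T); print(f,None if q is None else q.round(2))
    print("pick",(lambda q:None if q is None else q.round(2))(robot.ik([.514,.284,.108],down(-.027-f*np.pi/2))))
```

```text
t 23.6 w 0.0853 gf 0.0 [0.514  0.2835 0.2702] F [ 0.5 -0.1  0.1]
63.74680481993875 319.30792243530465 249.71721384276702
[[ 0.029  1.    -0.001 -0.298]
 [ 0.959 -0.027  0.284 -0.532]
 [ 0.284 -0.009 -0.959  0.274]
 [ 0.     0.     0.     1.   ]] [[-1.    0.03  0.  ]
 [ 0.03  1.    0.  ]
 [ 0.    0.   -1.  ]]
[ 0.3   0.43  1.23 -0.    1.48 -1.24]
head [ 0.57707357 -0.20117753  0.23386057]
1 [-0.56  0.53  1.22  0.08  1.44  2.59]
pick [ 0.31  0.57  1.46 -0.    1.12  1.9 ]
-1 [-0.56  0.53  1.22  0.08  1.44 -0.56]
pick [ 0.31  0.57  1.46 -0.    1.12 -1.24]
```

View pics/w1.png

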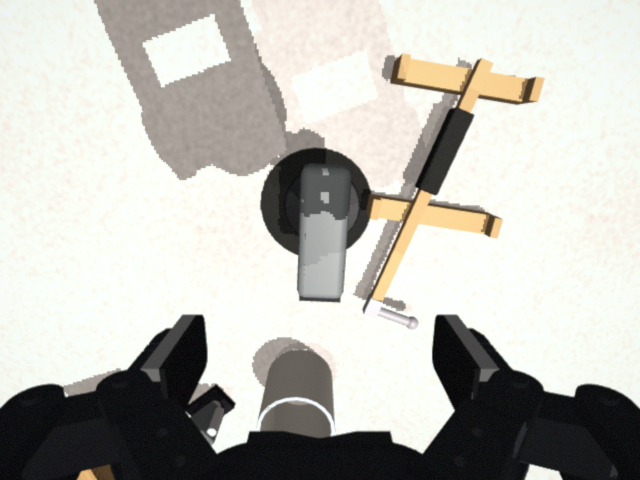

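Wrist view: the head's top spans (305, 165)–(348, 165) at the back and (300, 297)–(342, 297) at the window end. The pad is centred at ≈(315, 202). The pole grip is around (445, 150) and the hook ball at (411, 322). I'll refine the scanner and pole from this.

Run:
```python
from h import *
np.set_printoptions(precision=4,suppress=True)
CAM["w"]=(63.74680481993875,319.30792,249.71721,np.load("w1.npy")[:3])
h=.142
W=lambda l:[("w",np.array(p,float),m) for p,m in l]
print("scanner",*fit(W([((305,165),(-.05,-.018,h)),((350,165),(-.05,.018,h)),((344,297),(.05,.018,h)),((299,297),(.05,-.018,h))]),planar,[.51,.28,0]))
print("pad",*fit(W([((261,202),(0,-.06,.004)),((371,202),(0,.06,.004)),((315,148),(-.06,0,.004))]),lambda q,m:planar([*q,0],m),[.51,.28]))
print("pole",*fit(W([((449,108),(-.04,-.01,.041)),((473,113),(-.04,.01,.041)),((441,194),(.04,.01,.041)),((416,188),(.04,-.01,.041)),((411,322),(.175,.048,.031)),((371,307),(.18,0,.037)),((483,61),(-.085,0,.037))]),planar,[.46,.4,-.38]))
print("rest",*fit(W([((402,62),(-.065,-.06,.039)),((537,85),(-.065,.06,.039)),((492,222),(.065,.06,.039))]),planar,[.46,.4,-.2]))
```

```text
scanner [ 0.5101  0.2864 -0.0546] [[-5.4816 -1.6814]
 [ 1.8838 -0.2979]
 [ 1.3508  1.8799]
 [-0.9579  0.7345]]
pad [0.511  0.2801] [[-0.6281  3.3099]
 [ 1.7236  0.1121]
 [-0.3395 -2.4599]]
pole [ 0.4592  0.4008 -0.3799] [[ 3.515  -2.9453]
 [-0.572   0.109 ]
 [-5.8631  1.583 ]
 [ 0.1764  0.4232]
 [ 0.7723  0.036 ]
 [-0.9711  7.6075]
 [ 0.3947 -2.2787]]
rest [ 0.4558  0.4074 -0.1866] [[ 0.6283 -0.4643]
 [-3.4537 -0.4196]
 [ 0.5246  2.5334]]
```

```bash
cat > flapfit.py <<'E'
from h import *
from scipy.optimize import brentq
def P(th,r,y,n): return planar(CASE,[.1-r*np.cos(th)+n*np.sin(th),y,.06+r*np.sin(th)+n*np.cos(th)])
def tip(th): return max(proj("top",P(th,.228+.028*np.cos(a),0,.028*np.sin(a)))[0] for a in np.linspace(0,np.pi,90))
print("tip",brentq(lambda t:tip(t)-pix("c2",496,292)[1][0],1.4,2))
for c,u,v,m in [("c2",432,27,(.2,.17,.003)),("c2",434,563,(.2,-.17,.003)),("c2",404,293,(.137,0,-.003)),("c2",390,293,(.16,0,-.003)),("c4",178,75,(.228,0,0)),("c4",201,155,(.16,0,-.003)),("c4",17,220,(.2,.17,0)),("c4",332,17,(.2,-.17,0))]:
    cam,p=pix(c,u,v); s=least_squares(lambda t:proj(cam,P(t[0],*m))-p,[1.7]); print(c,m,s.x.round(3),s.fun.round(1))
E
python3 flapfit.py
```

```text
tip 1.653022251086268
c2 (0.2, 0.17, 0.003) [1.674] [ 0.  -0.7]
c2 (0.2, -0.17, 0.003) [1.667] [0.  0.5]
c2 (0.137, 0, -0.003) [1.819] [-0.   0.4]
c2 (0.16, 0, -0.003) [1.659] [-0.   0.2]
c4 (0.228, 0, 0) [1.657] [ 0.1 -0.4]
c4 (0.16, 0, -0.003) [1.679] [ 0.2 -0.7]
c4 (0.2, 0.17, 0) [1.662] [-0.2  0.5]
c4 (0.2, -0.17, 0) [1.648] [ 0.5 -1.7]
```

Run:
```python
from h import *
p=np.array([.512,.286]); Rg=goto([*p,.27],-.04+np.pi/2)
robot.move_l([*p,.16],rot=Rg,vel=.2); robot.move_l([*p,.108],vel=.06); eoat.grip(.02); st()
robot.move_l([*p,.27],vel=.15); st()
```

```text
t 26.2 w 0.0353 gf 59.9 [0.5123 0.2861 0.1084] F [0.7 1.1 3.4]
t 27.4 w 0.0354 gf 59.4 [0.5117 0.2859 0.269 ] F [ 0.3 -0.1 -3.1]
```

Flap angle is 1.662 rad (consistent to ±0.01). Now to scan.

Run:
```python
from h import *
th=1.663; n=np.array([np.sin(th),0,np.cos(th)]); B=R.from_euler("z",CASE[2]).as_matrix()
lab=planar(CASE,[.1-.16*np.cos(th)-.003,0,.06+.16*np.sin(th)])
xs=B@n; ys=B@[0,1,0]; zs=np.cross(xs,ys); T=np.column_stack([np.cross(ys,-zs),ys,-zs])
tcp=lambda d: lab-(d+.052)*xs-.0158*zs
robot.move_to(tcp(.16),T); robot.move_l(tcp(.10),vel=.08); robot.wait(.3); st()
cv2.imwrite("pics/scan.png",cv2.convertScaleAbs(cv2.resize(viewer.capture("scene")["frame"][60:280,110:370,::-1],None,fx=3,fy=2.7),alpha=1.4))
robot.wait(2.5); st()
```

```text
t 30.2 w 0.0351 gf 59.3 [ 0.5772 -0.1987  0.2177] F [-0.9 -0.2 -2.2]
t 32.7 w 0.0352 gf 59.3 [ 0.5771 -0.199   0.2176] F [ 0.4 -0.  -1.8]
```

View pics/scan.png

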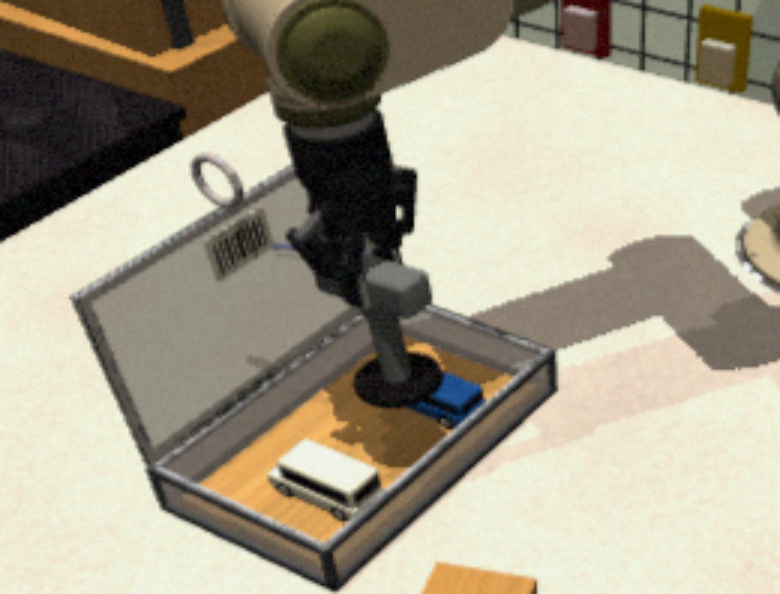

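The head's rear face is at (403, 290) and points towards the label at (238, 243). I'll check its projected position before leaving.

Run:
```python
from h import *
s=readout.state(); T=s["tool_rot"]; h=s["position"]-.0158*T[:,2]
x=-T[:,0]
th=1.663;lab=planar(CASE,[.1-.16*np.cos(th)-.003,0,.06+.16*np.sin(th)])
for n,p in [("rear",h-.05*x),("rearTL",h-.05*x-.018*T[:,2]+.018*T[:,1]),("rearTR",h-.05*x-.018*T[:,2]-.018*T[:,1]),("foot",h+.12*T[:,2]),("lab",lab)]:
    a=proj("scene",p); print(n,(a-[110,60])*[3,2.7])
l=lab-(h+.052*x); print("dist",l@x,"lateral",np.linalg.norm(l-(l@x)*x), x)
```

```text
rear [419.07477773 293.35915229]
rearTL [401.47316622 286.75309449]
rearTR [428.76653548 266.54598066]
foot [398.18702447 382.08977425]
lab [239.13151914 242.5141944 ]
dist 0.09999538504019867 lateral 1.678298267645059e-05 [-0.017224   -0.99560789 -0.09202312]
```

Matches (foot, label and rear face all within about 2 px). Standing the scanner back on its pad.

Run:
```python
from h import *
s=readout.state(); T=s["tool_rot"]; robot.move_l(s["position"]+T[:,0]*.1+[0,0,.04],vel=.15)
p=[.5115,.2815]; D=down(-.04+np.pi/2); robot.move_to([*p,.27],D)
robot.move_l([*p,.14],vel=.2); robot.move_l([*p,.1095],vel=.03); st(); eoat.grip(.07); st()
robot.move_l([*p,.25],vel=.2)
robot.move_l([.40,.30,.35],vel=.3); robot.wait(.3); st()
moved({},"top4")
a=viewer.capture("top")["frame"][185:345,120:345,::-1]; b=viewer.capture("scene")["frame"][190:350,300:525,::-1]
cv2.imwrite("pics/v2.png",cv2.convertScaleAbs(cv2.resize(np.hstack([a,b]),None,fx=1.77,fy=1.77,interpolation=cv2.INTER_CUBIC),alpha=1.4))
```

```text
t 37.0 w 0.0354 gf 59.4 [0.5116 0.2815 0.1097] F [-0.7 -0.9 -3. ]
t 37.5 w 0.0702 gf 0.0 [0.5116 0.2815 0.1097] F [-0.3  0.6  0.3]
t 39.3 w 0.0703 gf 0.0 [0.4005 0.2997 0.3489] F [1.5 0.8 1.1]
```

View pics/v2.png

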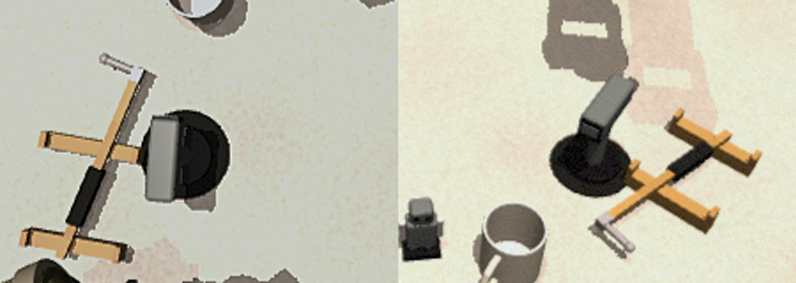

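The scanner stands upright on its pad (px (165, 158) left, (608, 110) right). Now the pole: grip, lift, and go to a pre-insert pose.

```bash
cat >> h.py <<'E'
TH=1.663; GZ=.019   # GZ: pole axis above TCP
DP=down(CASE[2]+np.pi/2)
def eye(th): return np.array([.1-.228*np.cos(th),0,.06+.228*np.sin(th)])
def hook_tcp(c,dx=0,dz=0): # case-frame hook point -> TCP, pole horizontal along case x
    p=planar(CASE,[c[0]-.175-dx,c[1]-.026,c[2]]); p[2]-=GZ+dz; return p
E
python3 - <<'E'
from h import *
p=[.4596,.4013]; goto([*p,.2],-.38+np.pi/2); eoat.grip(.06); robot.move_l([*p,.05],vel=.2); robot.move_l([*p,.012],vel=.06); eoat.grip(.005); st()
robot.move_l([*p,.2],vel=.12); robot.move_l([.47,.33,.32],vel=.2); st()
e=eye(TH)
robot.move_to(hook_tcp(e+[-.12,-.07,.06]),DP); robot.move_l(hook_tcp(e+[0,-.07,.06]),vel=.12); robot.move_l(hook_tcp(e+[0,-.07,0]),vel=.1); robot.wait(.4); st()
a=viewer.capture("top")["frame"][150:340,360:600,::-1]; b=viewer.capture("scene")["frame"][60:250,110:350,::-1]
cv2.imwrite("pics/v3.png",cv2.convertScaleAbs(cv2.resize(np.vstack([a,b]),None,fx=1.57*1.3,fy=1.57,interpolation=cv2.INTER_CUBIC),alpha=1.5))
for c,o in (("top",(360,150)),("scene",(110,60))):
    for n,q in (("end",[.005,-.096,.006]),("ball",[0,-.048,0]),("hook",[0,-.07,0]),("eye",[0,0,0])):
        u=proj(c,planar(CASE,e+q)); print(c,n,u.round(1),((u-o)*[1.57*1.3,1.57]+[0,0 if c=="top" else 298]).round())
E
```

```text
t 42.6 w 0.0188 gf 59.5 [0.4599 0.4015 0.0125] F [-0.5 -0.3  5.1]
t 45.2 w 0.0188 gf 58.9 [0.4696 0.3302 0.3188] F [-0.2  0.  -1.2]
t 48.9 w 0.0194 gf 58.7 [ 0.4814 -0.1845  0.2682] F [-0.8 -0.6 -1.2]
top end [549.  294.8] [386. 227.]
top ball [544.7 268.2] [377. 186.]
top hook [544.8 280.2] [377. 204.]
top eye [544.4 242. ] [376. 144.]
scene end [205.2 107.3] [194. 372.]
scene ball [194.7 117.9] [173. 389.]
scene hook [200.4 114.2] [184. 383.]
scene eye [181.7 126.2] [146. 402.]
```

View pics/v3.png

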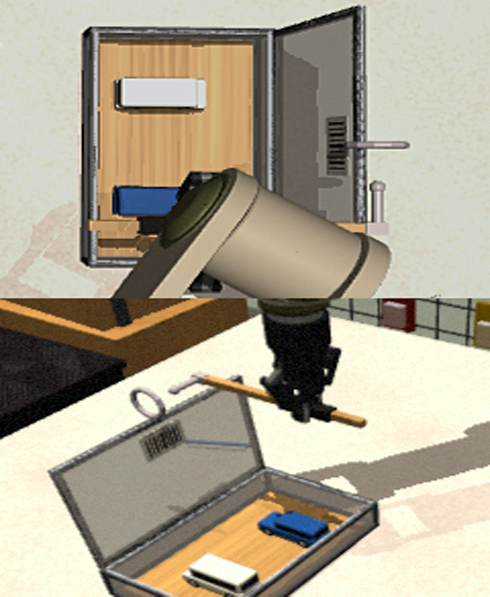

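The ball is where predicted (top (377, 186), scene (173, 391)), and the ring is level with it. Insert and swing.

Run:
```python
from h import *
e=eye(TH)
robot.move_l(hook_tcp(e+[0,.003,0]),vel=.05); st()
for th in np.arange(TH-.1,.55,-.1):
    robot.move_l(hook_tcp(eye(th)+[0,.003,0]),vel=.06)
    F=readout.state()["wrist_force"]; 
    if np.linalg.norm(F)>12: print("force",th); break
st(); print(th)
a=viewer.capture("top")["frame"][150:340,330:570,::-1]; b=viewer.capture("scene")["frame"][90:280,110:350,::-1]
cv2.imwrite("pics/v4.png",cv2.convertScaleAbs(cv2.resize(np.vstack([a,b]),None,fx=1.57*1.3,fy=1.57,interpolation=cv2.INTER_CUBIC),alpha=1.5))
```

```text
t 50.6 w 0.0189 gf 58.7 [ 0.5542 -0.1857  0.2681] F [ 0.6  0.1 -1.2]
t 56.5 w 0.0190 gf 58.8 [0.558  0.0283 0.1625] F [ 0.7  1.5 -0.4]
0.5629999999999991
```

View pics/v4.png

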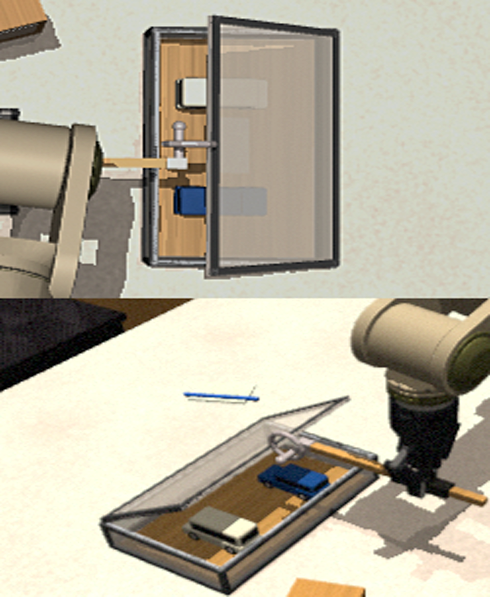

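The flap is following, with the hook in the eye (ring at (190, 143) top, (285, 443) scene). Closing slowly.

Run:
```python
from h import *
for th in [.48,.4,.32,.24,.16,.1,.05]: robot.move_l(hook_tcp(eye(th)+[0,.003,0]),vel=.04)
st()
th=.05
while th>-.16:
    th-=.01; robot.move_l(hook_tcp(eye(th)+[0,.003,0]),vel=.02); F=readout.state()["wrist_force"]
    print(round(th,3),F.round(1))
    if F[2]>5.5: break
st()
b=viewer.capture("scene")["frame"][90:290,110:350,::-1]
cv2.imwrite("pics/v5.png",cv2.convertScaleAbs(cv2.resize(b,None,fx=3,fy=3,interpolation=cv2.INTER_CUBIC),alpha=1.5))
```

```text
t 60.6 w 0.0194 gf 58.7 [0.5585 0.063  0.0521] F [-0.8 -0.1  0.1]
0.04 [-0.5  0.  -0.8]
0.03 [-0.5  0.1 -0.7]
0.02 [-0.4  0.5 -1.1]
0.01 [ 0.1 -0.2 -1.2]
-0.0 [-0.5 -1.  -1.7]
-0.01 [-1.1  0.2 -1.3]
-0.02 [ 0.3  0.3 -0.6]
-0.03 [-0.1  0.1 -0.7]
-0.04 [-0.1 -0.6 -1.5]
-0.05 [ 0.5 -0.5 -0.4]
-0.06 [ 0.4 -1.2  1.5]
-0.07 [-0.4 -1.6  3.3]
-0.08 [ 0.4 -1.4  2.8]
-0.09 [ 0.7 -0.9  2.8]
-0.1 [ 0.5 -0.5  1.8]
-0.11 [0.2 0.5 1. ]
-0.12 [ 0.6 -0.5  1.6]
-0.13 [ 0.5 -0.1  2.3]
-0.14 [ 0.6 -0.2  1.9]
-0.15 [1.2 0.4 1.6]
-0.16 [ 1.1 -0.1  1.3]
t 66.2 w 0.0192 gf 59.5 [0.5585 0.0603 0.0045] F [ 1.1 -0.1  1.3]
```

View pics/v5.png

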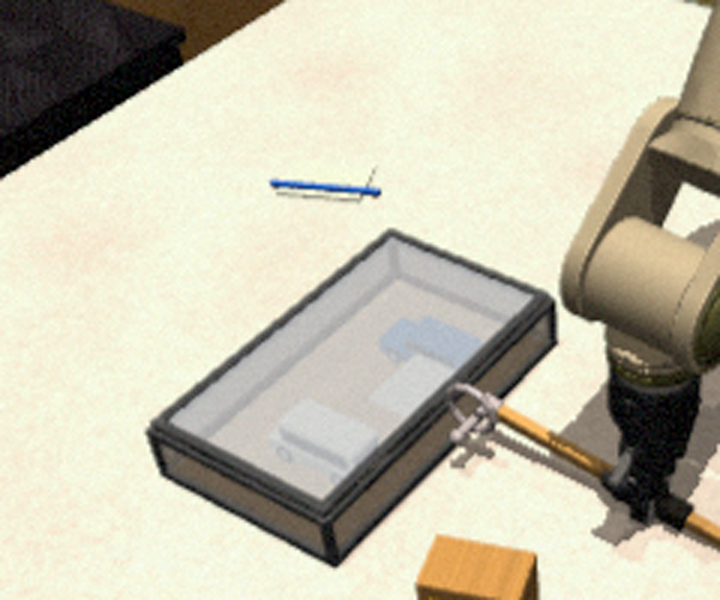

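The flap lies shut on the rim. Contact came at the expected −0.066, and after that the pole just pitched a little in the grip. Unhook: centre the pin, slide it out sideways, lift and check the pole's pitch.

Run:
```python
from h import *
p=readout.state()["position"]; B=planar([0,0,CASE[2]],[0,1,0])
p=p+[0,0,.015]; robot.move_l(p,vel=.03); st()
p=p-.09*B; robot.move_l(p,vel=.06); st()
p=p+[0,.03,.15]; robot.move_l(p,vel=.15)
robot.move_l([.45,.2,.25],vel=.25); robot.wait(.4);st()
c=viewer.capture("scene")["frame"][:,:,::-1]; cv2.imwrite("pics/s6.png",c); cv2.imwrite("pics/v6.png",cv2.convertScaleAbs(cv2.resize(c[60:280,130:430],None,fx=2.65,fy=2.65,interpolation=cv2.INTER_CUBIC),alpha=1.5))
```

```text
t 66.9 w 0.0193 gf 59.0 [0.5585 0.0604 0.0195] F [-0.3 -0.4 -1.6]
t 68.5 w 0.0191 gf 59.0 [0.4688 0.0618 0.0196] F [ 0.4 -0.9 -0.8]
t 70.8 w 0.0191 gf 59.0 [0.4501 0.1996 0.2498] F [ 0.1 -0.3 -1.4]
```

View pics/v6.png

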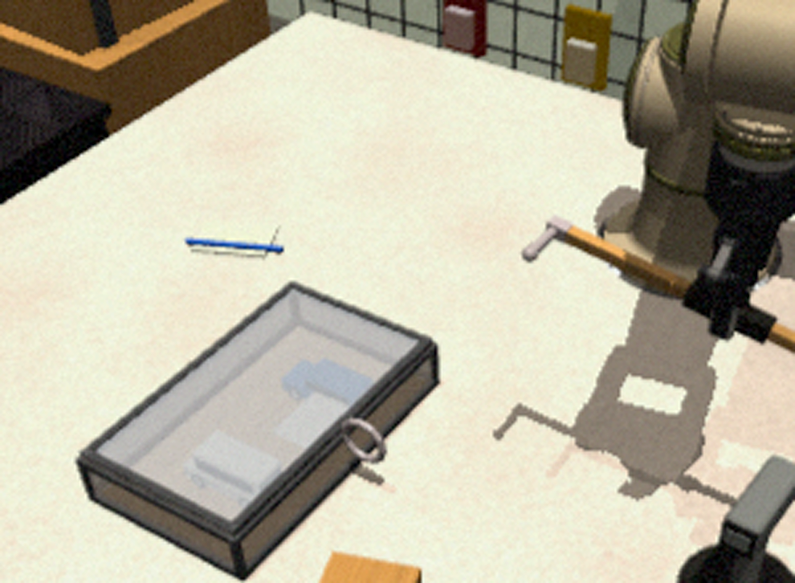

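The flap is shut with the ring free, and the pole is pitched up slightly (pole end (562, 222), ball (528, 253)). I'll estimate the pitch and lay the pole on its rest.

Run:
```python
from h import *
s=readout.state(); T=s["tool_rot"]; g=s["position"]-GZ*T[:,2]; y=T[:,1]
print("y",y.round(3))
def pt(q,m):
    x=np.array([y[1],-y[0],0]); x=x*np.cos(q[0])+np.array([0,0,np.sin(q[0])]); z=np.cross(x,y); return g+x*(m[0]+q[1])+y*m[1]+z*(m[2]+q[2])
W=lambda u,v:("scene",np.array([130+u/2.65,60+v/2.65]))
q,r=fit([(*W(528,253),(.175,.048,0)),(*W(562,219),(.178,0,.006))],lambda q,m:pt([q[0],0,0],m),[.1]); print(q,r.round(1))
q=q[0]
yaw=-.18; D=R.from_rotvec(q*np.array([-np.sin(yaw),np.cos(yaw),0])).as_matrix()@down(yaw+np.pi/2)
c=np.array([.459,.4075,.0315]); tcp=lambda dz: c+[0,0,dz]+GZ*D[:,2]
robot.move_to(tcp(.22),D); robot.move_l(tcp(.03),vel=.15); robot.wait(.2); st()
a=viewer.capture("top")["frame"][180:345,110:300,::-1]; b=viewer.capture("scene")["frame"][200:365,340:530,::-1]
cv2.imwrite("pics/v7.png",cv2.convertScaleAbs(cv2.resize(np.hstack([a,b]),None,fx=2.1,fy=2.1,interpolation=cv2.INTER_CUBIC),alpha=1.4))
np.save("lay.npy",np.vstack([D,c,tcp(0)]))
```

```text
y [ 1.    -0.018 -0.   ]
[0.13221534] [[ 0.3 -0.3]
 [-3.1  0.1]]
t 73.5 w 0.0188 gf 59.0 [0.4567 0.4081 0.0432] F [ 0.3  0.4 -2. ]
```

View pics/v7.png

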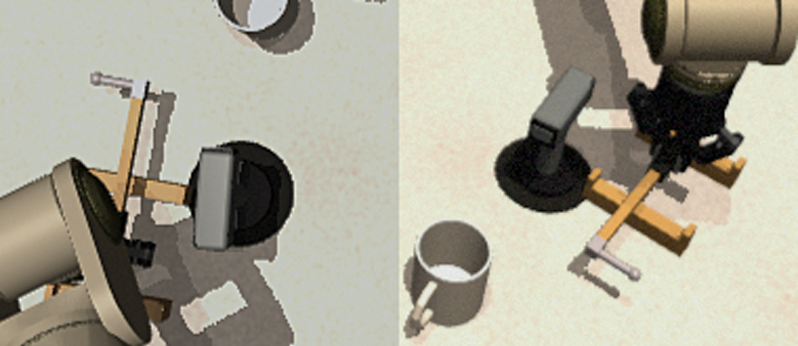

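The pole is level, aligned across both blocks and 30 mm up. Lower until contact, release, retreat.

Run:
```python
from h import *
L=np.load("lay.npy"); D=L[:3]; t0=L[4]
robot.move_l(t0+[0,0,.006],vel=.05)
for dz in np.arange(.004,-.0031,-.001):
    robot.move_l(t0+[0,0,dz],vel=.02); F=readout.state()["wrist_force"]; print(round(dz,3),F.round(1))
    if F[2]>2: break
eoat.grip(.05); robot.wait(.3); st()
p=readout.state()["position"]; robot.move_l(p-D[:,2]*.06,vel=.08); robot.move_l(p+[-.1,.02,.3],vel=.25)
robot.move_j([1.2,-.3,1.5,0,1.33,-.22]); robot.wait(.5); st()
a=viewer.capture("top")["frame"][:,:,::-1]; cv2.imwrite("pics/top9.png",a); b=viewer.capture("scene")["frame"][:,:,::-1]
o=np.hstack([cv2.resize(a[130:350,110:580],(470*10//11,200)),cv2.resize(b[200:365,340:530],(230,200))]); o=np.hstack([a[130:350,110:345],b[170:390,290:530]])
cv2.imwrite("pics/v8.png",cv2.convertScaleAbs(cv2.resize(o,None,fx=1.65,fy=1.65,interpolation=cv2.INTER_CUBIC),alpha=1.4))
```

```text
0.004 [ 0.4 -0.4 -1.2]
0.003 [ 0.5  0.3 -1. ]
0.002 [-0.4  0.7 -1.8]
0.001 [ 0.6 -0.3 -1. ]
0.0 [ 0.3  0.2 -1.8]
-0.001 [-2.7 -2.5  6.9]
t 76.4 w 0.0501 gf 0.0 [0.4565 0.408  0.0117] F [0.5 0.1 0.6]
t 80.5 w 0.0496 gf 0.0 [0.0372 0.4164 0.5192] F [-0.5 -0.1  0.2]
```

View pics/v8.png

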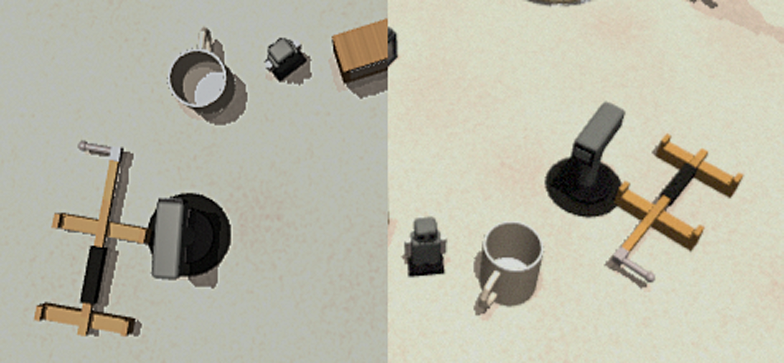

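The pole lies along the rest across both blocks (grip at (95, 275)), the scanner is upright on its pad at (168, 238), and the mug, figurine and carton look undisturbed. Handing in.

Run:
```python
from station import order
print(order.job_done())
```

```text
the job is handed in; nothing more can be done
None
```

I finished the whole job and handed it in after about 80 s of robot time: the van and estate (the only two vehicles present) are upright in the case, the label was scanned from 10 cm, the scanner is back on its pad, the flap is shut and the pole is on its rest; no verdict came back.

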